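# Slacken the vent lid of the culture jar

## Robot

A 7-joint arm with a two-finger parallel gripper is mounted at the origin on the work surface. World frame = base frame: x ahead of the robot, y to its left, z up, the work surface at z = 0. Lengths are in m, angles in rad, forces in N, time in s.
With the tool pointing down it reaches from about 0.35 to 0.9 m from the base axis. Payload 8.1 kg.
Tool frame: the origin (TCP) lies midway between the tips of the shut fingers; the grasp point (between the pads) lies behind it (arm.tcp_to_grasp is the z of the grasp point in the tool frame, in m); z points along the fingers, y is the line along which they close (so a half turn about z gives the same grasp; the last joint's range is limited). The gripper opens to 92 mm and grips with 3 to 60 N. Pads are 19 mm wide; open, the fingers measure 130 mm over their backs; the gripper's body (75 mm by 190 mm) begins 47 mm behind the grasp point.
Start: joints at [1.157, 0.434, 0.025, 1.573, -0.012, 1.134, -0.075], TCP at [0.191, -0.595, 0.227] pointing down, gripper open.
Joint ranges: [-2.62, 2.62], [-0.44, 2.09], [-1.27, 1.32], [0.08, 2.57], [-1.32, 4.46], [0.12, 2], [-2.74, 2.74]. Speed limits (rad/s): [2.22, 2.22, 3.01, 3.01, 3.14, 3.14, 3.14].

## Interface

Orientations are given as a rotation vector (axis times angle).
In Python, from cell import readout, vision, arm gives the robot as it stands.
- The arm moves only by the tool carry_out, never from a script. Its argument "increments" is one flat list of numbers, 6 for each row, row after row: the shift along the world's x, y, z in mm, then the turn, a rotation vector about the world's x, y, z in rad. In form: [tx, ty, tz, wx, wy, wz, tx, ty, tz, wx, wy, wz, ...]. A call has 1 to 20 rows; each row shifts and turns the commanded pose from where the row before left it; what a row does not reach is not made up. A row lasts 1/8 s, in which the tool goes at most 62.5 mm and 10.7 degrees, less where a joint would pass 70% of its speed; a pose out of reach is approached as far as the arm can. A call with a gripper value outside its range is refused whole. "grip" is the closure, from 0 (fully open) to 1 (shut), set as the call begins (left out, the last holds). The fingers move at their own pace and stop on an object; "newtons" is the grip in N (left out, the last holds). Time passes only in rows, so rows that do not move let the fingers close. It gives the time, the measured TCP pose, the force, the opening and the grip force at its end, in the units of the state.
- readout.observe(): the state, without advancing time (a new reading comes with each control period).
- vision.get_image(name): name is "side" or "top"; returns the picture (480x640x3 uint8, red, green, blue); there is no depth.
- vision.calibration(name): a dict with "fov_y" (degrees; the focal length in pixels is half the picture's height over the tangent of half this angle, whatever the lens; pixels are square), "cx", "cy" (the principal point, pixels), "k1" (the pictures are not rectified: a ray, as slopes to the right and down, at radius r is drawn at 1 + k1 r^2 times it, then the intrinsics apply), "pose" (4x4, takes a point from camera to world coordinates). Camera axes: x right, y up, looking along -z (the intrinsics and any distortion apply to the point x, -y, -z); pixel columns grow to the right and rows downward; lengths in m; the calibration is good to about 2 mm. A picture is of the moment at which its call begins. calibration takes no time and is no camera call.
- arm.sign_off(): hands the job in; it is judged then, once.
The state is a dict: "clock": time; "joints": joint angles; "dq": joint speeds; "joint_efforts": joint torques, N m; "position": TCP position; "ee_rot": TCP orientation; "force": force on the tool from outside, world axes, zero at the start; "ft_torque": the same for the moment, N m; "width": opening from 0.0 (shut) to 1.0 (fully open); "gripper_force": force on a finger pad.
Only numpy, scipy, OpenCV 4.12 (cv2) and the standard library are available. Lean on these libraries where they do the work, as an engineer would, in place of code of your own. Each camera call takes 0.05 s, during which the arm holds its last target. There are 200 camera calls.

## Task

Loosen the big knurled lid of the jar in the green holder: roll a fingertip along its ribbed rim, anticlockwise seen from above, until the mark on the lid has come round to the fixed pointer on the holder for the second time, two full turns from tight (it now stands a little past the pointer, in its first turn), and leave it there. Touch only the rim, never the paper vent membrane in the middle of the lid, and leave the small tube, jar and vial standing where they are.

Things in the scene. Friction and masses are not known exactly. Their poses are not given: they have to be found in the camera images.
- lid (a joint): angle of the lid about its vertical axis, rad: 0 = screwed tight (mark at the pointer), grows as the lid is loosened, anticlockwise from above; one full turn = 6.283, two = 12.566. It starts between 0.2 and 1.3. It turns stiffly (0.10 N m of friction, about 2 N at the rim) and stays where it is left; the thread lifts it 3 mm per turn; the thread ends at 18.
- lid_center (a point): centre of the lid's top face, on its axis, 126 mm above the work surface when tight; z up, turns with the lid. The lid is 30 mm tall, 94.4 mm in diameter over 36 upright ribs (2.2 mm proud of a 90 mm core), so too wide to grip; its rim is free all round and the holder's top lies 30 mm below its lower edge. Jar and holder are fixed.
- lid_mark (a point): white raised mark on the lid's top, 13 mm long and 7 mm wide, lying radially near the rim, its middle 37.5 mm from the axis; turns with the lid
- pointer (a point): tip of the fixed white wedge (26 mm wide, 24 mm long, 3 mm high) on the flat top of the holder, 72 mm from the lid's axis and pointing at it; 69 mm above the work surface. The mark lies on the same side in line with it at every full turn.
- rim: the lid's ribbed plastic part, the part to be touched; origin on the axis at the lid's lower edge (30 mm below lid_center)
- membrane: paper vent disc, 54 mm in diameter, standing 2 mm above the middle of the lid's top; origin on the axis at the lid's lower edge; not to be touched
- holder: green holder block, 180 (x) x 150 (y) mm (it reaches 105 mm from the jar's axis on the pointer's side, 75 mm on the other sides), its top 66 mm above the work surface, fixed on a white tray 360 (x) x 400 (y) mm with a floor 6 mm thick and an edge 14 mm high; the jar's axis passes through the tray's middle; origin on the jar's axis at the work surface, x pointing to the pointer, z up
- specimen_tube_mid (a point): centre of a loose upright capped tube, 34 mm across the cap, 85 mm tall, on the tray; bystander
- sample_jar_mid (a point): centre of a loose small smooth-capped jar, 48 mm across the cap, 60 mm tall, on the tray; bystander
- vial_mid (a point): centre of a loose open glass vial, 36 mm across, 45 mm tall, on the tray; bystander
Not all that is in view belongs to the job. Leave any pink look-alike of the part that bears sample_jar_mid alone.

How it is judged:
On the way, in this order (a step that is already met when the one before it is completed fails the run):
1. a finger bears on the lid's rim while it is still in its first turn (contact force between the fingers and rim above 0.5 N and value of joint lid below 4.5 rad), for 0.05 s.
2. a finger on the rim has brought the lid through its first full turn (contact force between the fingers and rim above 0.3 N and value of joint lid above 6.2832 rad), for 0.02 s.
At the end, for the whole second after the job is handed in: the lid rests two full turns from tight, 12.566 rad within 0.45 rad (about 25 degrees), and the tube, small jar and vial stand upright within 15 mm of where they began (value of joint lid between 12.116 and 13.016 rad and velocity of joint lid between -0.05 and 0.05 rad/s and distance of each of specimen_tube_mid, sample_jar_mid, vial_mid from where it was at the start of the episode below 0.015 m and angle between each of specimen_tube_mid, sample_jar_mid, vial_mid's own z axis and vertical below 0.2 rad); the robot touches nothing.
It fails at once if the vent membrane is touched (over 0.5 N) (contact force between any of the fingers, the arm and membrane above 0.5 N).
It fails at once if the tube, small jar or vial is lifted, tipped or moved by over 15 mm (distance of any of specimen_tube_mid, sample_jar_mid, vial_mid from where it was at the start of the episode above 0.015 m or angle between any of specimen_tube_mid, sample_jar_mid, vial_mid's own z axis and vertical above 0.2 rad).
It fails at once if the lid is unscrewed to the end of its thread (over 2 3/4 turns) (value of joint lid above 17.3 rad).
It also fails if it takes over 72 s, if anything falls off the work surface, if the arm or the gripper's body presses on something with over 40 N, if the wrist force passes 120 N, or if a joint passes its speed limit or range.

## Working session

There is one attempt and no reset: what is moved stays moved. The work goes in short steps, Python scripts to look and compute and a tool call to move; the robot and the scene stay as the last step left them, time stands still between calls to the robot, and variables do not carry over. Pictures are saved under pics/ and viewed, at most 10 in all, crops included, and the job is handed in when it is done.

Besides the shell and the picture viewer there is one more tool, called after "Call:" by a JSON object that holds its "api" and its "payload". carry_out: Moves the arm, as the interface text tells. Its arguments: {"type":"object","properties":{"increments":{"type":"array","items":{"type":"number"}},"grip":{"type":"number"},"newtons":{"type":"number"}},"required":["increments"]}

```bash
mkdir -p pics; ls; python3 - <<'E'
from cell import readout, vision, arm
import cv2
for n in("top","side"):
    cv2.imwrite(f"pics/{n}0.png",vision.get_image(n)[...,::-1]); print(vision.calibration(n))
s=readout.observe();print(s, arm.tcp_to_grasp)
E
```

```text
pics
{'fov_y': 53.41537445100578, 'cx': 314.43677654997583, 'cy': 242.04092830378536, 'k1': -0.02738330821740387, 'pose': array([[ 8.17786404e-04,  9.90422111e-01, -1.38070177e-01,
         3.93487904e-01],
       [-9.99895668e-01,  2.80107077e-03,  1.41706297e-02,
        -4.35134954e-02],
       [ 1.44216493e-02,  1.38044183e-01,  9.90321069e-01,
         1.14537666e+00],
       [ 0.00000000e+00,  0.00000000e+00,  0.00000000e+00,
         1.00000000e+00]])}
{'fov_y': 47.919343986139346, 'cx': 320.7313018454217, 'cy': 243.27842184438364, 'k1': -0.11007044178180198, 'pose': array([[-0.73959881,  0.43274687, -0.515484  , -0.00123615],
       [-0.6727543 , -0.45270571,  0.58520013,  0.57364089],
       [ 0.01988097,  0.77960739,  0.62595292,  0.7655079 ],
       [ 0.        ,  0.        ,  0.        ,  1.        ]])}
{'clock': 0.1, 'joints': array([ 1.15739418,  0.43518267,  0.02497455,  1.57397793, -0.01161712,
        1.13400738, -0.07509232]), 'dq': array([ 6.92507109e-04, -7.81897908e-04,  3.11876916e-05,  3.68535123e-04,
        1.25594833e-03, -1.57330522e-03, -2.24858071e-05]), 'joint_efforts': array([ 2.96069426e-03, -6.69128823e+01,  9.87999961e-01, -3.15147185e+01,
       -6.05366053e-02,  3.74884042e-02, -3.42263093e-05]), 'position': array([ 0.19095683, -0.59464193,  0.22601611]), 'ee_rot': array([-3.10237820e+00, -4.85921140e-01,  5.25770808e-04]), 'force': array([ 0.84537488, -0.54503452, -0.18880061]), 'ft_torque': array([ 0.04078146,  0.01669812, -0.02065607]), 'gripper_force': 0.0, 'width': 0.997437589090025} -0.0188
```

View pics/top0.png

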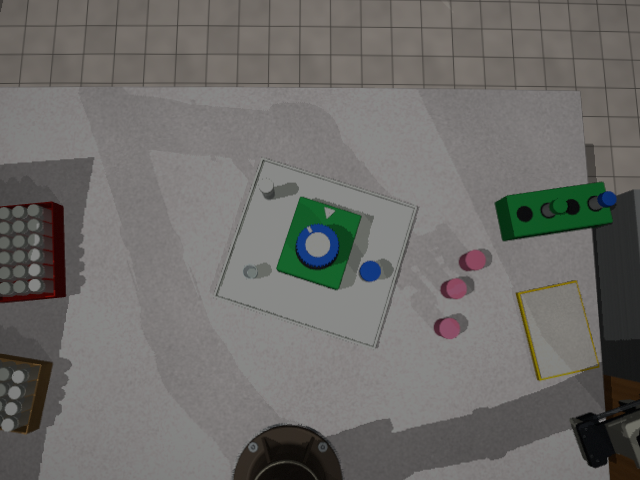

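View pics/side0.png

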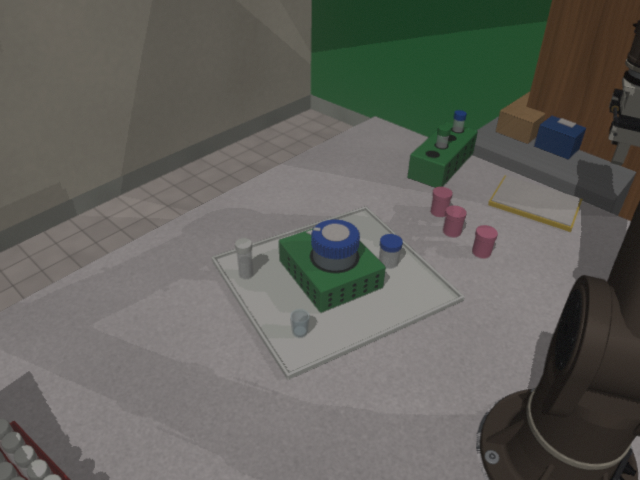

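The top view shows the blue lid in the green holder at (317,246), the mark at about (309,230) and the pointer at (329,214). The tube is at (267,188), the vial at (251,271) and the small jar at (370,271). Lookalikes are the pink jars at (474,260), (456,289) and (447,328), the blue cap at (607,200) and the green rack at (555,210). The one I want is the large ribbed lid in the holder on the tray. The side view agrees, with the lid at (335,240).

```bash
cat > h.py <<'E'
import numpy as np, cv2
from cell import readout, vision, arm
def KD(n):
    c=vision.calibration(n); f=240/np.tan(np.radians(c["fov_y"]/2))
    return np.array([[f,0,c["cx"]],[0,f,c["cy"]],[0,0,1.]]), np.array([c["k1"],0,0,0,0]), c["pose"]
def pix2w(n,uv,z):
    K,D,P=KD(n); a=cv2.undistortPoints(np.array([[uv]],float),K,D)[0,0]
    d=P[:3,:3]@[a[0],-a[1],-1]; o=P[:3,3]; return o+d*(z-o[2])/d[2]
def w2pix(n,p):
    K,D,P=KD(n); q=P[:3,:3].T@(np.array(p)-P[:3,3]); q=q*[1,-1,-1]
    return cv2.projectPoints(q.reshape(1,1,3),np.zeros(3),np.zeros(3),K,D)[0][0,0]
def crop(n,box,s,name):
    im=vision.get_image(n); x0,y0,x1,y1=box
    cv2.imwrite(name,cv2.resize(im[y0:y1,x0:x1,::-1],None,fx=s,fy=s,interpolation=cv2.INTER_CUBIC)); return im
E
python3 - <<'E'
from h import *
im=crop("top",(230,150,390,270+30),5,"pics/c1.png")[:,:,:]
hsv=cv2.cvtColor(im[200:290,275:355],cv2.COLOR_RGB2HSV)
m=cv2.inRange(hsv,(105,120,30),(130,255,255)); pts=cv2.findNonZero(m)
n,l,st,ce=cv2.connectedComponentsWithStats(m); k=1+st[1:,4].argmax()
pts=cv2.findNonZero((l==k).astype('uint8')); print(cv2.fitEllipse(cv2.convexHull(pts)),cv2.boundingRect(pts))
for nm,uv,z in [("lid",(317,246),.126),("ptr",(329,216),.069),("tube",(267,188),.09),("jar",(370,271),.066),("vial",(251,271),.045)]: print(nm,pix2w("top",uv,z).round(3))
E
```

```text
((42.135894775390625, 45.69552993774414), (42.58306884765625, 43.451473236083984), 34.94284439086914) (21, 24, 43, 44)
lid [ 0.527 -0.064  0.126]
ptr [ 0.604 -0.092  0.069]
tube [0.664 0.049 0.09 ]
jar [ 0.478 -0.185  0.066]
vial [0.479 0.087 0.045]
```

View pics/c1.png

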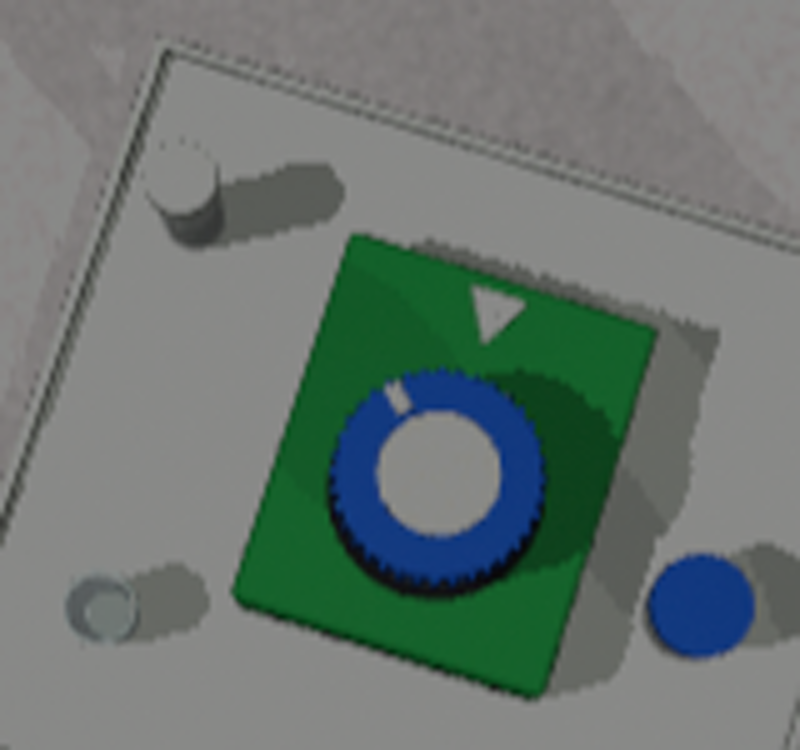

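```bash
python3 - <<'E'
from h import *
c=pix2w("top",(317.8,244.6),.128);p=pix2w("top",(327.4,219),.069);m=pix2w("top",(309.6,229.4),.127)
print(c,p,m,np.hypot(*(p-c)[:2]),np.hypot(*(m-c)[:2]))
a=lambda v:np.arctan2(v[1],v[0]); print("theta0",a(m-c)-a(p-c))
print("side px of lid centre",w2pix("side",c))
crop("side",(270,190,430,310),5,"pics/s1.png")
E
```

```text
[ 0.52978974 -0.06531489  0.128     ] [ 0.59703098 -0.08862588  0.069     ] [ 0.56305206 -0.04759793  0.127     ] 0.07116730878118414 0.03768650652350925
theta0 0.8231315985443057
side px of lid centre [333.34026754 231.90095379]
```

View pics/s1.png

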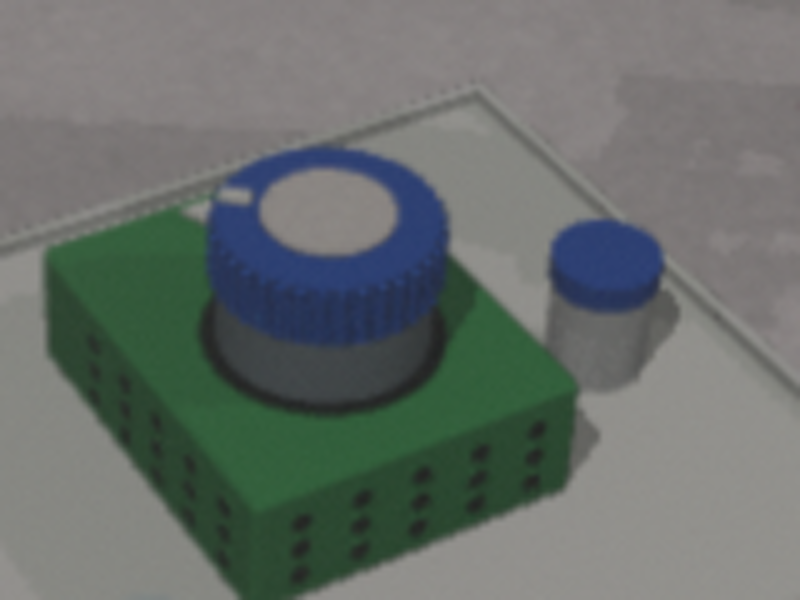

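Call:
{"api": "carry_out", "payload": {"increments": [0,0,20,0,0,-0.155,0,0,20,0,0,-0.155,30,45,0,0,0,0,30,45,0,0,0,0,30,45,0,0,0,0,30,45,0,0,0,0,30,45,0,0,0,0,30,45,0,0,0,0,30,45,0,0,0,0,30,45,0,0,0,0,32,42,0,0,0,0,32,32,0,0,0,0,32,0,0,0,0,0,0,0,0,0,0,0,0,0,0,0,0,0], "grip": 1, "newtons": 30}}

```text
clock: 2.08
position: [0.5263, -0.1614, 0.2664]
ee_rot: [3.142, 0.0, -0.002]
force: [-0.2, 1.2, 0.5]
width: 0.006
gripper_force: 0.0
```

The side crop puts the membrane centre at (336,232), against (333,232) predicted. That is within calibration error, so I take the axis at about (0.528, -0.066), with theta0 about 0.82. Next I descend beside the rim.

Call:
{"api": "carry_out", "payload": {"increments": [0,0,-45,0,0,0,0,0,-45,0,0,0,0,0,-45,0,0,0,0,0,-27,0,0,0,0,0,0,0,0,0]}}

```text
clock: 2.7
position: [0.5247, -0.1615, 0.1033]
ee_rot: [-3.141, 0.001, 0.007]
force: [1.0, 0.6, 0.4]
width: 0.006
gripper_force: 0.0
```

```bash
python3 - <<'E'
from h import *
a=vision.get_image("side")[150:310,270:470,::-1]
cv2.imwrite("pics/s2.png",cv2.resize(a,None,fx=3.75,fy=3.75,interpolation=cv2.INTER_CUBIC))
s=readout.observe();print(s["position"],s["force"],s["joints"])
E
```

```text
[ 0.52609721 -0.16155971  0.10485147] [ 0.61020225 -1.00558208 -0.27967161] [ 0.33535965  0.45941485 -0.18237805  1.88319598  0.11155647  0.81012961
 -1.47668354]
```

View pics/s2.png

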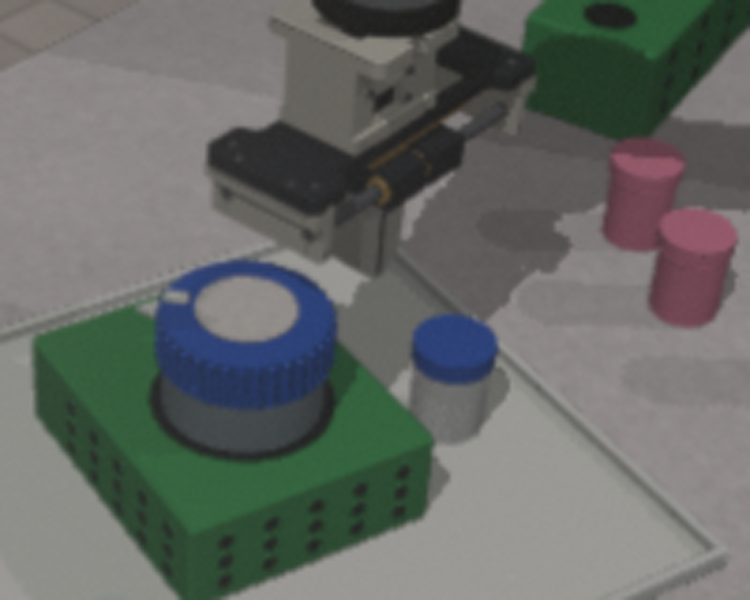

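The shut fingers stand beside the rim, with their tip at crop (375,270). The gripper body is clear above the lid, and the mark is at crop (176,297). I'll approach the rim in +y.

Call:
{"api": "carry_out", "payload": {"increments": [0,8,0,0,0,0,0,8,0,0,0,0,0,6,0,0,0,0,0,4,0,0,0,0,0,0,0,0,0,0]}}

```text
clock: 3.38
position: [0.5272, -0.1346, 0.1049]
ee_rot: [3.142, 0.002, 0.0]
force: [0.4, -1.1, -0.1]
width: 0.001
gripper_force: 0.0
```

Call:
{"api": "carry_out", "payload": {"increments": [0,2,0,0,0,0,0,2,0,0,0,0,0,0,0,0,0,0]}}

```text
clock: 3.75
position: [0.5271, -0.131, 0.1047]
ee_rot: [-3.142, -0.001, 0.0]
force: [-1.0, -0.5, 0.2]
width: 0.005
gripper_force: 0.0
```

Call:
{"api": "carry_out", "payload": {"increments": [0,2,0,0,0,0,0,1,0,0,0,0,0,0,0,0,0,0]}}

```text
clock: 4.12
position: [0.5271, -0.129, 0.1048]
ee_rot: [3.141, 0.0, 0.0]
force: [-0.6, -5.1, 0.5]
width: 0.004
gripper_force: 2.3
```

Call:
{"api": "carry_out", "payload": {"increments": [0,2,0,0,0,0,0,1,0,0,0,0,0,0,0,0,0,0]}}

```text
clock: 4.5
position: [0.5271, -0.1285, 0.1051]
ee_rot: [3.138, -0.003, 0.001]
force: [-0.4, -12.6, 1.5]
width: 0.009
gripper_force: 6.2
```

Call:
{"api": "carry_out", "payload": {"increments": [0,2,0,0,0,0,0,1,0,0,0,0,0,0,0,0,0,0]}}

```text
clock: 4.88
position: [0.5271, -0.1281, 0.1053]
ee_rot: [3.135, -0.007, 0.002]
force: [0.1, -19.4, 3.7]
width: 0.004
gripper_force: 10.0
```

Contact is at y of about -0.129, with a stiffness of about 2.3 N/mm. I'll plan a rolling path around the rim: the lid circle plus the finger block, at constant tool orientation.

```bash
cat > plan.py <<'E'
from h import *
def path(cx,cy,hx,hy,R,n_orb=2,ds=.5):
    # starts at -y side, centred; anticlockwise; mm
    P=[]
    seg=lambda a,b:[np.array(a)+(np.array(b)-a)*t for t in np.arange(0,1,ds/max(1e-6,np.hypot(*np.subtract(b,a))))]
    arc=lambda o,f0:[np.array(o)+R*np.array([np.cos(f),np.sin(f)]) for f in np.arange(f0,f0+np.pi/2,ds/R)]
    for k in range(n_orb):
        P+=seg([0,-hy-R],[hx,-hy-R])+arc([hx,-hy],-np.pi/2)+seg([hx+R,-hy],[hx+R,hy])+arc([hx,hy],0)
        P+=seg([hx,hy+R],[-hx,hy+R])+arc([-hx,hy],np.pi/2)+seg([-hx-R,hy],[-hx-R,-hy])+arc([-hx,-hy],np.pi)+seg([-hx,-hy-R],[0,-hy-R])
    return np.array(P)+[cx,cy]
def rows(P,start,i0,step,n,dz):
    # rounded increments from commanded pose start, along P from index i0
    cur=np.array(start,float);out=[]
    for k in range(1,n+1):
        d=np.round(P[int(i0+k*step*2)]-cur,1); cur+=d; out+=[float(d[0]),float(d[1]),dz,0,0,0]
    print(out);print("end cmd",cur,"idx",int(i0+n*step*2))
E
python3 - <<'E'
from plan import *
P=path(528,-66,9.5,15.8,41.2)
rows(P,(527,-121.6),0,5,12,0)
E
```

```text
[6.0, -1.4, 0, 0, 0, 0, 5.0, 0.0, 0, 0, 0, 0, 5.0, 0.4, 0, 0, 0, 0, 4.9, 0.9, 0, 0, 0, 0, 4.7, 1.6, 0, 0, 0, 0, 4.6, 2.1, 0, 0, 0, 0, 4.2, 2.6, 0, 0, 0, 0, 3.9, 3.2, 0, 0, 0, 0, 3.5, 3.6, 0, 0, 0, 0, 3.0, 4.0, 0, 0, 0, 0, 2.5, 4.3, 0, 0, 0, 0, 2.0, 4.6, 0, 0, 0, 0]
end cmd [576.3 -95.7] idx 120
```

Call:
{"api": "carry_out", "payload": {"increments": [6,-1.4,0,0,0,0,5,0,0,0,0,0,5,0.4,0,0,0,0,4.9,0.9,0,0,0,0,4.7,1.6,0,0,0,0,4.6,2.1,0,0,0,0]}}

```text
clock: 5.62
position: [0.5589, -0.1227, 0.1055]
ee_rot: [3.137, -0.004, 0.005]
force: [5.1, -13.1, 1.0]
width: 0.006
gripper_force: 6.6
```

Call:
{"api": "carry_out", "payload": {"increments": [4.2,2.6,0,0,0,0,3.9,3.2,0,0,0,0,3.5,3.6,0,0,0,0,3,4,0,0,0,0,2.5,4.3,0,0,0,0,2,4.6,0,0,0,0]}}

```text
clock: 6.38
position: [0.58, -0.0976, 0.1061]
ee_rot: [3.14, -0.001, 0.011]
force: [8.9, -7.0, 1.5]
width: 0.006
gripper_force: 6.0
```

```bash
python3 - <<'E'
from h import *
a=vision.get_image("side")[150:310,270:470,::-1]
b=vision.get_image("top")[190:300,260:370,::-1]
cv2.imwrite("pics/s3.png",np.hstack([cv2.resize(a,(500,400),interpolation=2),cv2.resize(b,(300,300),interpolation=2) if 0 else cv2.resize(b,(300,400),interpolation=2)]))
E
```

```text
(no output)
```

View pics/s3.png

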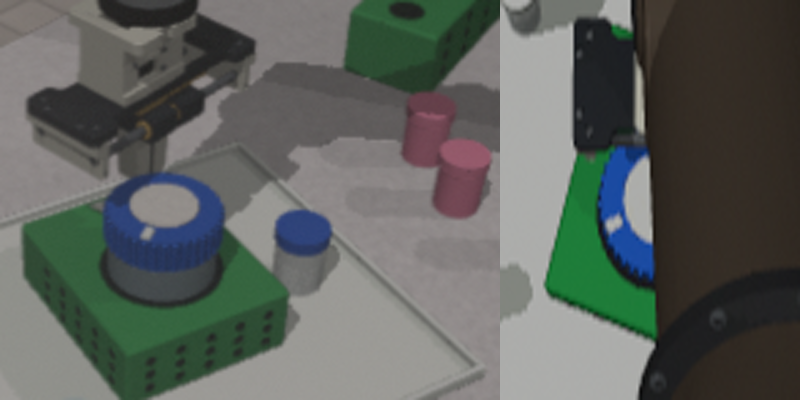

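Rolling works: in the side crop the mark has come round to (148,233), and at (612,222) in the top crop. I'll automate the mark reading in the side view.

```bash
cat >> plan.py <<'E'
def mark(exp,C=(.5298,-.0653)):
    im=vision.get_image("side").astype(float); off=np.array([2.5,.5]); ph0=np.arctan2(-.0233,.0672)
    z=.127+.003*exp/6.283; best=[]
    for t in np.radians(np.arange(0,360,2)):
        v=[]
        for r in (.034,.0375,.041):
            u=w2pix("side",[C[0]+r*np.cos(t+ph0),C[1]+r*np.sin(t+ph0),z])+off
            v.append(cv2.getRectSubPix(im[...,0].astype('float32'),(1,1),tuple(map(float,u)))[0,0])
        best.append((np.mean(v),t))
    best.sort(reverse=True); print("mark: ",[(round(float(a)),round(float(t),2)) for a,t in best[:6]])
E
python3 - <<'E'
from plan import *
mark(2.1)
P=path(528,-66,9.5,15.8,41.2)
rows(P,(576.3,-95.7),120,5,14,0.1)
E
```

```text
mark:  [(141, 2.27), (139, 2.23), (136, 2.3), (127, 2.2), (117, 2.34), (103, 2.16)]
[1.4, 4.8, 0.1, 0, 0, 0, 0.8, 4.9, 0.1, 0, 0, 0, 0.2, 4.7, 0.1, 0, 0, 0, 0.0, 5.0, 0.1, 0, 0, 0, 0.0, 5.0, 0.1, 0, 0, 0, 0.0, 5.0, 0.1, 0, 0, 0, 0.0, 5.0, 0.1, 0, 0, 0, 0.0, 5.0, 0.1, 0, 0, 0, 0.0, 5.0, 0.1, 0, 0, 0, -0.1, 4.6, 0.1, 0, 0, 0, -0.8, 4.9, 0.1, 0, 0, 0, -1.3, 4.9, 0.1, 0, 0, 0, -1.9, 4.6, 0.1, 0, 0, 0, -2.4, 4.3, 0.1, 0, 0, 0]
end cmd [572.2 -28. ] idx 260
```

Call:
{"api": "carry_out", "payload": {"increments": [1.4,4.8,0.1,0,0,0,0.8,4.9,0.1,0,0,0,0.2,4.7,0.1,0,0,0,0,5,0.1,0,0,0,0,5,0.1,0,0,0,0,5,0.1,0,0,0,0,5,0.1,0,0,0]}}

```text
clock: 7.4
position: [0.5846, -0.0615, 0.1073]
ee_rot: [-3.141, -0.001, -0.018]
force: [15.4, -2.5, -2.4]
width: 0.004
gripper_force: 7.6
```

Call:
{"api": "carry_out", "payload": {"increments": [0,5,0.1,0,0,0,0,5,0.1,0,0,0,-0.1,4.6,0.1,0,0,0,-0.8,4.9,0.1,0,0,0,-1.3,4.9,0.1,0,0,0,-1.9,4.6,0.1,0,0,0,-2.4,4.3,0.1,0,0,0]}}

```text
clock: 8.28
position: [0.577, -0.0256, 0.1077]
ee_rot: [-3.138, -0.004, -0.015]
force: [12.2, 4.4, -3.3]
width: -0.0
gripper_force: 5.9
```

```bash
python3 - <<'E'
from plan import *
mark(3.8)
P=path(528,-66,9.5,15.8,41.2)
rows(P,(572.2,-28),260,5,18,0.1)
E
```

```text
mark:  [(139, 3.94), (138, 3.91), (135, 3.98), (131, 3.87), (123, 4.01), (116, 3.84)]
[-3.0, 4.1, 0.1, 0, 0, 0, -3.4, 3.6, 0.1, 0, 0, 0, -3.8, 3.2, 0.1, 0, 0, 0, -4.2, 2.8, 0.1, 0, 0, 0, -4.5, 2.1, 0.1, 0, 0, 0, -4.7, 1.7, 0.1, 0, 0, 0, -4.9, 1.0, 0.1, 0, 0, 0, -5.0, 0.5, 0.1, 0, 0, 0, -4.7, -0.0, 0.1, 0, 0, 0, -5.0, -0.0, 0.1, 0, 0, 0, -5.0, -0.0, 0.1, 0, 0, 0, -5.0, -0.0, 0.1, 0, 0, 0, -5.0, -0.2, 0.1, 0, 0, 0, -4.9, -0.9, 0.1, 0, 0, 0, -4.8, -1.4, 0.1, 0, 0, 0, -4.6, -2.0, 0.1, 0, 0, 0, -4.3, -2.6, 0.1, 0, 0, 0, -3.9, -3.0, 0.1, 0, 0, 0]
end cmd [491.5 -19.1] idx 440
```

Call:
{"api": "carry_out", "payload": {"increments": [-3,4.1,0.1,0,0,0,-3.4,3.6,0.1,0,0,0,-3.8,3.2,0.1,0,0,0,-4.2,2.8,0.1,0,0,0,-4.5,2.1,0.1,0,0,0,-4.7,1.7,0.1,0,0,0,-4.9,1,0.1,0,0,0,-5,0.5,0.1,0,0,0,-4.7,0,0.1,0,0,0]}}

```text
clock: 9.45
position: [0.5365, -0.0026, 0.1082]
ee_rot: [-3.134, -0.009, -0.008]
force: [4.6, 17.7, 0.2]
width: 0.002
gripper_force: 8.9
```

Call:
{"api": "carry_out", "payload": {"increments": [-5,0,0.1,0,0,0,-5,0,0.1,0,0,0,-5,0,0.1,0,0,0,-5,-0.2,0.1,0,0,0,-4.9,-0.9,0.1,0,0,0,-4.8,-1.4,0.1,0,0,0,-4.6,-2,0.1,0,0,0,-4.3,-2.6,0.1,0,0,0,-3.9,-3,0.1,0,0,0]}}

```text
clock: 10.58
position: [0.4894, -0.0139, 0.1077]
ee_rot: [-3.136, -0.009, 0.006]
force: [-8.4, 15.6, 4.5]
width: 0.005
gripper_force: 8.3
```

```bash
python3 - <<'E'
from plan import *
mark(6)
P=path(528,-66,9.5,15.8,41.2)
rows(P,(491.5,-19.1),440,5,18,0.1)
E
```

```text
mark:  [(109, 5.83), (109, 5.86), (107, 5.9), (106, 5.79), (106, 5.93), (104, 0.45)]
[-3.6, -3.5, 0.1, 0, 0, 0, -3.1, -3.9, 0.1, 0, 0, 0, -2.6, -4.3, 0.1, 0, 0, 0, -2.1, -4.5, 0.1, 0, 0, 0, -1.5, -4.8, 0.1, 0, 0, 0, -1.0, -4.9, 0.1, 0, 0, 0, -0.3, -5.0, 0.1, 0, 0, 0, 0.0, -4.7, 0.1, 0, 0, 0, 0.0, -5.0, 0.1, 0, 0, 0, 0.0, -5.0, 0.1, 0, 0, 0, 0.0, -5.0, 0.1, 0, 0, 0, 0.0, -5.0, 0.1, 0, 0, 0, 0.0, -5.0, 0.1, 0, 0, 0, 0.1, -4.6, 0.1, 0, 0, 0, 0.6, -5.0, 0.1, 0, 0, 0, 1.2, -4.8, 0.1, 0, 0, 0, 1.8, -4.7, 0.1, 0, 0, 0, 2.3, -4.4, 0.1, 0, 0, 0]
end cmd [ 483.3 -103.2] idx 620
```

Call:
{"api": "carry_out", "payload": {"increments": [-3.6,-3.5,0.1,0,0,0,-3.1,-3.9,0.1,0,0,0,-2.6,-4.3,0.1,0,0,0,-2.1,-4.5,0.1,0,0,0,-1.5,-4.8,0.1,0,0,0,-1,-4.9,0.1,0,0,0,-0.3,-5,0.1,0,0,0,0,-4.7,0.1,0,0,0,0,-5,0.1,0,0,0]}}

```text
clock: 11.75
position: [0.4699, -0.0591, 0.1071]
ee_rot: [-3.141, -0.002, 0.022]
force: [-19.4, 3.7, 8.9]
width: 0.005
gripper_force: 10.2
```

Call:
{"api": "carry_out", "payload": {"increments": [0,-5,0.1,0,0,0,0,-5,0.1,0,0,0,0,-5,0.1,0,0,0,0,-5,0.1,0,0,0,0.1,-4.6,0.1,0,0,0,0.6,-5,0.1,0,0,0,1.2,-4.8,0.1,0,0,0,1.8,-4.7,0.1,0,0,0,2.3,-4.4,0.1,0,0,0]}}

```text
clock: 12.88
position: [0.478, -0.1043, 0.1081]
ee_rot: [3.141, 0.0, -0.016]
force: [-11.4, -4.8, -0.8]
width: 0.003
gripper_force: 5.5
```

```bash
python3 - <<'E'
from plan import *
mark(8)
P=path(528,-66,9.5,15.8,41.2)
rows(P,(483.3,-103.2),620,5,18,0.1)
E
```

```text
mark:  [(132, 1.75), (132, 1.71), (126, 1.78), (123, 1.68), (112, 1.82), (108, 1.64)]
[2.8, -4.1, 0.1, 0, 0, 0, 3.4, -3.7, 0.1, 0, 0, 0, 3.7, -3.3, 0.1, 0, 0, 0, 4.1, -2.9, 0.1, 0, 0, 0, 4.5, -2.3, 0.1, 0, 0, 0, 4.7, -1.7, 0.1, 0, 0, 0, 4.8, -1.2, 0.1, 0, 0, 0, 5.0, -0.5, 0.1, 0, 0, 0, 4.7, -0.1, 0.1, 0, 0, 0, 5.0, 0.0, 0.1, 0, 0, 0, 5.0, 0.0, 0.1, 0, 0, 0, 5.0, 0.0, 0.1, 0, 0, 0, 5.0, 0.1, 0.1, 0, 0, 0, 4.9, 0.8, 0.1, 0, 0, 0, 4.9, 1.3, 0.1, 0, 0, 0, 4.6, 1.9, 0.1, 0, 0, 0, 4.3, 2.4, 0.1, 0, 0, 0, 4.1, 3.0, 0.1, 0, 0, 0]
end cmd [ 563.8 -113.5] idx 800
```

The lid is at about 8.01 and remained in contact through the first full turn. Continuing.

Call:
{"api": "carry_out", "payload": {"increments": [2.8,-4.1,0.1,0,0,0,3.4,-3.7,0.1,0,0,0,3.7,-3.3,0.1,0,0,0,4.1,-2.9,0.1,0,0,0,4.5,-2.3,0.1,0,0,0,4.7,-1.7,0.1,0,0,0,4.8,-1.2,0.1,0,0,0,5,-0.5,0.1,0,0,0,4.7,-0.1,0.1,0,0,0]}}

```text
clock: 14.05
position: [0.5187, -0.1278, 0.1096]
ee_rot: [3.138, -0.005, -0.007]
force: [-3.2, -15.1, -3.8]
width: 0.006
gripper_force: 7.6
```

Call:
{"api": "carry_out", "payload": {"increments": [5,0,0.1,0,0,0,5,0,0.1,0,0,0,5,0,0.1,0,0,0,5,0.1,0.1,0,0,0,4.9,0.8,0.1,0,0,0,4.9,1.3,0.1,0,0,0,4.6,1.9,0.1,0,0,0,4.3,2.4,0.1,0,0,0,4.1,3,0.1,0,0,0]}}

```text
clock: 15.18
position: [0.5649, -0.1167, 0.1117]
ee_rot: [3.139, -0.002, 0.003]
force: [4.1, -10.5, -3.0]
width: 0.004
gripper_force: 4.4
```

```bash
python3 - <<'E'
from plan import *
mark(10.2)
P=path(528,-66,9.5,15.8,41.2)
rows(P,(563.8,-113.5),800,5,18,0.1)
E
```

```text
mark:  [(138, 3.94), (135, 3.98), (135, 3.91), (127, 3.87), (123, 4.01), (114, 3.84)]
[3.6, 3.4, 0.1, 0, 0, 0, 3.2, 3.8, 0.1, 0, 0, 0, 2.8, 4.2, 0.1, 0, 0, 0, 2.1, 4.5, 0.1, 0, 0, 0, 1.7, 4.7, 0.1, 0, 0, 0, 1.0, 4.9, 0.1, 0, 0, 0, 0.5, 5.0, 0.1, 0, 0, 0, 0.0, 4.7, 0.1, 0, 0, 0, 0.0, 5.0, 0.1, 0, 0, 0, 0.0, 5.0, 0.1, 0, 0, 0, 0.0, 5.0, 0.1, 0, 0, 0, 0.0, 5.0, 0.1, 0, 0, 0, 0.0, 5.0, 0.1, 0, 0, 0, -0.0, 4.6, 0.1, 0, 0, 0, -0.5, 5.0, 0.1, 0, 0, 0, -1.1, 4.9, 0.1, 0, 0, 0, -1.7, 4.7, 0.1, 0, 0, 0, -2.2, 4.4, 0.1, 0, 0, 0]
end cmd [573.2 -29.7] idx 980
```

Call:
{"api": "carry_out", "payload": {"increments": [3.6,3.4,0.1,0,0,0,3.2,3.8,0.1,0,0,0,2.8,4.2,0.1,0,0,0,2.1,4.5,0.1,0,0,0,1.7,4.7,0.1,0,0,0,1,4.9,0.1,0,0,0,0.5,5,0.1,0,0,0,0,4.7,0.1,0,0,0,0,5,0.1,0,0,0]}}

```text
clock: 16.35
position: [0.5842, -0.0737, 0.1137]
ee_rot: [-3.141, -0.001, -0.016]
force: [16.8, -2.6, -8.4]
width: 0.003
gripper_force: 8.1
```

Call:
{"api": "carry_out", "payload": {"increments": [0,5,0.1,0,0,0,0,5,0.1,0,0,0,0,5,0.1,0,0,0,0,5,0.1,0,0,0,0,4.6,0.1,0,0,0,-0.5,5,0.1,0,0,0,-1.1,4.9,0.1,0,0,0,0,0,0,0,0,0]}}

```text
clock: 17.35
position: [0.5815, -0.0367, 0.1143]
ee_rot: [-3.139, -0.005, -0.013]
force: [11.8, 2.9, -4.6]
width: 0.005
gripper_force: 6.2
```

```bash
python3 - <<'E'
from plan import *
mark(12.2)
a=vision.get_image("side")[150:310,270:470,::-1]
cv2.imwrite("pics/s4.png",cv2.resize(a,None,fx=3.75,fy=3.75,interpolation=cv2.INTER_CUBIC))
E
```

```text
mark:  [(139, 5.76), (135, 5.79), (127, 5.72), (122, 5.83), (106, 5.69), (100, 5.86)]
```

View pics/s4.png

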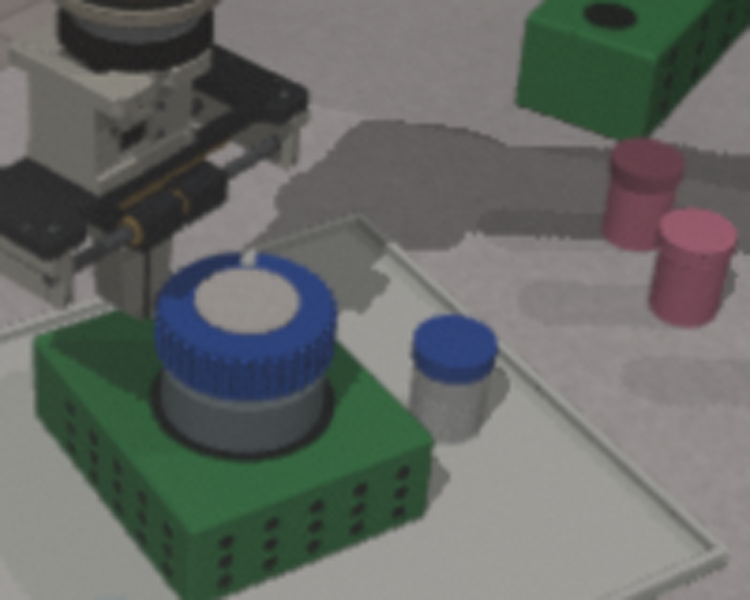

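The mark is at crop (248,258), on the far rim, so the lid is at about 12.05. It needs about 0.5 rad (21 mm) more, then I retreat radially.

Call:
{"api": "carry_out", "payload": {"increments": [-1.7,4.7,0.1,0,0,0,-2.2,4.4,0.1,0,0,0,-2.8,4.1,0.1,0,0,0,-3.2,3.8,0.1,0,0,0,0,0,0,0,0,0]}}

```text
clock: 18.08
position: [0.5701, -0.0186, 0.1144]
ee_rot: [-3.138, -0.006, -0.009]
force: [8.0, 5.9, -2.8]
width: 0.005
gripper_force: 4.6
```

Call:
{"api": "carry_out", "payload": {"increments": [6,5,0,0,0,0,10,8,0,0,0,0,15,10,0,0,0,0,0,0,30,0,0,0,0,0,50,0,0,0,0,0,50,0,0,0,0,0,0,0,0,0]}}

```text
clock: 18.95
position: [0.6009, 0.0016, 0.2478]
ee_rot: [-3.141, -0.001, -0.011]
force: [-0.1, -0.3, -0.9]
width: 0.005
gripper_force: 0.0
```

```bash
python3 - <<'E'
from plan import *
mark(12.5)
s=readout.observe();print(s["clock"],s["position"],s["force"])
a=vision.get_image("side")[150:350,220:470,::-1]
cv2.imwrite("pics/s5.png",cv2.resize(a,None,fx=3,fy=3,interpolation=cv2.INTER_CUBIC))
E
```

```text
mark:  [(133, 6.21), (132, 6.25), (128, 6.18), (119, 0.0), (116, 6.14), (100, 0.03)]
19.0 [0.59951714 0.00135974 0.24527693] [ 1.17121621 -0.48174274 -1.01897041]
```

View pics/s5.png

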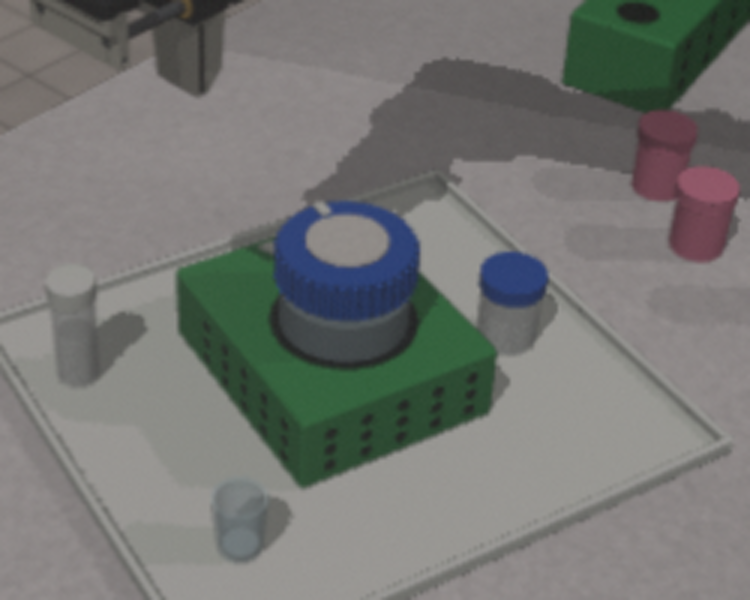

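The mark is at crop (322,208), in line with the pointer, so the lid stands at about 12.51 rad. The tube, jar and vial are upright in place and the arm is clear. Handing in.

```bash
python3 -c "
from cell import arm
print(arm.sign_off())"
```

```text
the job is handed in; nothing more can be done
None
```

I rolled the lid to about 12.51 rad by the side camera (target 12.566 ± 0.45), backed the arm clear with the tube, jar and vial still standing, and handed the job in at about 19 s; no verdict was returned.

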